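# Put the drained lid away in the wire rack under the oak shelf

## Task

Take the steel lid out of the white draining rack and slide it in under the oak shelf's top board, so that it ends standing upright in the free slot of the black wire rack, beside the blue saucer and fully settled down onto the wires. Let go of it there, and do not shift the saucer, the egg-cup tray, the egg cooker or the pepper mill.

Things in the scene. Friction and masses are not known exactly. Their poses are not given: they have to be found in the camera images.
- lid: Steel pan lid, 160 mm in diameter, about 0.25 kg, black knob; starts on edge in the drainer's middle slot. Origin: disc centre. y axis: the disc's axis, level when on edge, towards the knob; x and z turn as it rolls. Rim 10 mm thick (y -5 to 5 mm). Flat apart from the knob, which is 32 mm wide and reaches y = 36 mm on a 14 mm post. Pinch the rim anywhere across its thickness.
- drainer: White wire draining rack over a grey drip tray 240 x 240 mm, fixed on the worktop. Origin: centre of the underside; z up. Its slots run along its x. A wire rail runs round it at x, y = -105 and 105 mm, its top at z = 58 mm, so the lid must be lifted out.
- drain_slot (a point): The lid's centre when it rests in the drainer's middle slot: drainer x 0, y 0, z 104 mm; axes as the drainer's. The lid sits in the cradle of two 8 mm bars running along y at x = -40 and 40 mm, bar centres at z = 30 mm, and may lean up to 10 degrees. 6 mm wire tines rise from the bars to z = 82 mm in pairs, leaving slots 18 mm wide at y = -70, 0 and 70 mm.
- shelf: Oak shelf, fixed, 460 mm wide (y), 250 deep (x), 236 high. Origin: centre of the underside; x points inwards from the open front; z up. Base board 18 mm thick, x -125 to 125 mm. The top board (z 218 to 236 mm) and upright panels start at x = -55 mm. Bay of the black rack: y -212 to -27 mm. The other bay holds a fixed half shelf with spice pots and, below it, the pull-out tray.
- rack (a point): Foot of the black wire rack on the base board: shelf x -35, y -120, z 18 mm; axes as the shelf's. Two 8 mm bars along y at shelf x = -75 and 5 mm, centres at shelf z = 38 mm; 6 mm tines rise from them to shelf z = 90 mm in pairs, leaving two slots 18 mm wide that run along x: the free one at shelf y = -85 mm, the saucer's at y = -155 mm. Fixed.
- slot_seat (a point): The lid's centre when settled in the free slot: shelf x -35, y -85, z 112 mm; axes as the shelf's. The lid then sits in the cradle between the two bars, its front 60 mm standing out from under the top board. To pass over the front bar its centre must be at least 10 mm above this point; from 26 mm above it the lid hits the top board.
- board_edge (a point): Lower front edge of the top board, straight above the free slot: shelf x -55, y -85, z 218 mm. Axes as the shelf's. The board goes on from here in +x as the roof over the slot.
- saucer: Blue porcelain saucer, 144 mm in diameter, 14 mm thick, 0.18 kg, loose, standing on edge in the other slot of the black rack. Origin: its centre; y is the disc's axis.
- tray_handle (a point): Middle of the bar handle of the pull-out oak tray with four egg cups in the shelf's other bay. The tray may stand up to 50 mm pulled out: the handle is at shelf x = -163 to -213 mm, y = 102 mm, z = 44 mm.
- cooker: Black egg cooker with smoked dome and front press button, 150 mm in diameter, 147 mm high, loose, on the top board over the tray. Origin: centre of its underside.
- mill: Glass and steel pepper mill, 52 mm in diameter, 147 mm high, loose, on the top board over the black rack, towards the back. Origin: centre of its underside.
Mind the look-alikes: they are no part of the job. Of the things shaped like the lid, the steel one is meant.

How it is judged (in metres and radians):
On the way:
1. the lid is lifted up out of the draining rack (z of lid in the frame of drainer above 0.13 m), for 0.1 s.
At the end, for the whole second after the job is handed in: The lid stands in the free slot of the black rack, released and at rest: its disc within 17 degrees of the slot's upright plane, its centre within 8 mm along, 14 mm across and 4 mm above (6 mm below) its resting point. Either side may face the saucer (x of lid in the frame of slot_seat between -0.008 and 0.008 m and y of lid in the frame of slot_seat between -0.014 and 0.014 m and z of lid in the frame of slot_seat between -0.006 and 0.004 m and angle between the y axis of lid and the y axis of shelf, either way round below 0.3 rad and linear speed of lid below 0.02 m/s); the robot touches nothing.
It fails at once if the saucer is shifted by more than 20 mm (distance of saucer from where it was at the start of the episode above 0.02 m).
It fails at once if the egg cooker is shifted by more than 15 mm (distance of cooker from where it was at the start of the episode above 0.015 m).
It fails at once if the pepper mill is shifted by more than 15 mm (distance of mill from where it was at the start of the episode above 0.015 m).
It fails at once if the egg-cup tray is pushed or pulled by more than 10 mm (distance of tray_handle from where it was at the start of the episode above 0.01 m).
It also fails if it takes over 64 s, if anything falls off the work surface, if the arm or the gripper's body presses on something with over 40 N, if the wrist force passes 120 N, or if a joint passes its speed limit or range.

## Robot

A 6-joint arm with a two-finger parallel gripper is mounted at the origin on the work surface. World frame = base frame: x ahead of the robot, y to its left, z up, the work surface at z = 0. Lengths are in mm, angles in rad, forces in N, time in s.
With the tool pointing down it reaches from about 350 to 975 mm from the base axis. Payload 7.1 kg.
Tool frame: the origin (TCP) lies midway between the tips of the shut fingers; the grasp point (between the pads) lies 19 mm behind it (ctrl.grip_depth is the distance from the TCP to the grasp point, in mm); z points along the fingers, y is the line along which they close (so a half turn about z gives the same grasp; the last joint's range is limited). The gripper opens to 88 mm and grips with 3 to 60 N. Pads are 20 mm wide; open, the fingers measure 115 mm over their backs; the gripper's body (75 mm by 178 mm) begins 61 mm behind the grasp point.
Start: joints at [1.142, 0.423, 1.63, -0, 1.089, -0.019], TCP at [248.984, 573.247, 222.675] pointing down, gripper open.
Joint ranges: [-3, 3], [-0.9, 2.11], [0.09, 2.58], [-1.31, 4.45], [0.11, 2.69], [-2.54, 2.54]. Speed limits (rad/s): [2.39, 2.39, 3.01, 3.14, 3.14, 3.14].

## Interface

Orientations are given as a rotation vector (axis times angle).
In Python, from workcell import ctrl, cams gives the robot as it stands.
- The arm moves only by the tool move_arm, never from a script. Its argument "steps" is a list of rows, each a list of 3 entries, a list of its own where there are three numbers: the shift along the tool's x, y, z in units of 25 mm (1.0 is 25 mm), then the turn about the tool's z in units of 5 degrees (1.0 is 5 degrees), then the closure, from 0 (fully open) to 1 (shut). A call has 1 to 20 rows; each row shifts and turns the commanded pose from where the row before left it, along the tool's axes as they then stand; what a row does not reach is not made up. A row lasts 1/12 s, in which the tool goes at most 41.7 mm and 7.16 degrees, less where a joint would pass 70% of its speed; a pose out of reach is approached as far as the arm can. A call is refused whole if a number of a shift passes 1 or a number of a turn 1, either way. A call with a gripper value outside its range is refused whole. The fingers move at their own pace and stop on an object; the grip force is fixed at half the most. Time passes only in rows, so rows that do not move let the fingers close. It gives the time, the measured TCP pose, the force, the opening and the grip force at its end, in the units of the state.
- ctrl.get_obs(): the state, without advancing time (a new reading comes with each control period).
- cams.get_image(name): name is "scene" or "top" or "wrist"; returns a dict with "image" (420x560x3 uint8, red, green, blue), "camera_matrix" (3x3 intrinsics, pixels), "xyz" and "rotation" of the camera in the world; the wrist camera has in their place "mount" (4x4, takes a point from camera to tool coordinates, whose origin is the TCP and whose axes are the flange's). Camera axes: x right, y down, z forward; pixel columns grow to the right and rows downward; lengths in mm; the calibration is good to about 2 mm. A picture is of the moment at which its call begins: read the wrist's pose just before it. There is no depth.
- ctrl.close_job(): hands the job in; it is judged then, once.
Trained networks look in the newest picture that a camera, given by its name, has taken for a name from the list of things; names that differ only in an ending like _2 or _b are one class to them, and where a whole thing is asked for, a point or a joint stands for the part that bears it (a point fixed in the world has none). Each returns a list of dicts, best first, with "p" (0 to 1); they miss things now and then, are a little off and sometimes report something else, mostly with a low value. They report only what shows in the picture. A call takes as long as a camera call. They do not tell look-alikes from the thing itself.
- cams.boxes_of(camera, thing): "rect" ([centre column, centre row, width, height] in pixels, round what is visible of it).
- cams.cut_out(camera, thing): "pixels" (420x560 bool, what is visible of it) and "rect" ([centre column, centre row, width, height] in pixels, round what is visible of it).
The state is a dict: "t": time; "qpos": joint angles; "qvel": joint speeds; "joint_torque": joint torques, N m; "ee_pos": TCP position; "orientation": TCP orientation; "ft_force": force on the tool from outside, world axes, zero at the start; "moment": the same for the moment, N m; "width": finger opening in mm; "grasp_force": force on a finger pad.
Only numpy, scipy, OpenCV 4.12 (cv2) and the standard library are available. Lean on these libraries where they do the work, as an engineer would, in place of code of your own. Each camera call takes 0.05 s, during which the arm holds its last target. There are 200 camera calls.

## Working session

There is one attempt and no reset: what is moved stays moved. The work goes in short steps, Python scripts to look and compute and a tool call to move; the robot and the scene stay as the last step left them, time stands still between calls to the robot, and variables do not carry over. Pictures are saved under pics/ and viewed, at most 10 in all, crops included, and the job is handed in when it is done.

Besides the shell and the picture viewer there is one more tool, called after "Emit:" in YAML: its name, and indented under it one key for each argument. move_arm: Moves the arm, as the interface text tells. Its arguments: {"type":"object","properties":{"steps":{"type":"array"}},"required":["steps"]}

```bash
mkdir -p pics; ls; cat > h.py <<'E'
import numpy as np, cv2
from workcell import ctrl, cams
from scipy.spatial.transform import Rotation as R
def snap(n,save=None):
    d=cams.get_image(n)
    if save: cv2.imwrite('pics/'+save,d['image'][:,:,::-1])
    return d
def pose(d,o=None):
    if 'mount' in d:
        M=np.eye(4);M[:3,:3]=R.from_rotvec(o['orientation']).as_matrix();M[:3,3]=o['ee_pos']
        T=M@np.array(d['mount']);return T[:3,3],T[:3,:3]
    A=np.array(d['rotation'])
    if A.shape!=(3,3): A=R.from_rotvec(A.ravel()).as_matrix()
    return np.array(d['xyz']),A
def proj(d,P,o=None):
    c,A=pose(d,o);q=(np.atleast_2d(P)-c)@A@np.array(d['camera_matrix']).T
    return q[:,:2]/q[:,2:]
def ray(d,px,o=None):
    c,A=pose(d,o);v=A@np.linalg.inv(d['camera_matrix'])@np.array([px[0],px[1],1.]);return c,v/np.linalg.norm(v)
def tri(rays):
    M=0;b=0
    for c,v in rays:
        Q=np.eye(3)-np.outer(v,v);M=M+Q;b=b+Q@c
    return np.linalg.solve(M,b)
def onz(d,px,z,o=None):
    c,v=ray(d,px,o);return c+v*(z-c[2])/v[2]
E
python3 - <<'E'
from h import *
ims=[]
for n in ['scene','top']:
    d=snap(n,n+'0.png');print(n,d['xyz'],np.round(d['rotation'],3).tolist(),d['camera_matrix'][0][0])
    for t in ['lid','drainer','shelf','saucer','cooker','mill','tray_handle']:
        print(t,[(round(b['p'],2),np.round(b['rect']).tolist()) for b in cams.boxes_of(n,t)][:4])
o=ctrl.get_obs();print(o)
E
```

```text
pics
scene [ 535.50924217 -587.90304038 1073.53259358] [-2.539, -0.003, 0.024] 469.7383398336229
lid [(0.71, [220.0, 105.0, 53.0, 41.0]), (0.67, [222.0, 167.0, 25.0, 60.0]), (0.59, [320.0, 133.0, 59.0, 43.0])]
drainer [(0.88, [316.0, 154.0, 92.0, 76.0])]
shelf [(0.59, [354.0, 296.0, 197.0, 243.0]), (0.16, [319.0, 135.0, 60.0, 43.0])]
saucer [(0.75, [326.0, 364.0, 32.0, 18.0])]
cooker [(0.84, [357.0, 201.0, 72.0, 81.0])]
mill [(0.67, [315.0, 154.0, 91.0, 75.0]), (0.6, [400.0, 292.0, 43.0, 57.0])]
tray_handle [(0.25, [351.0, 297.0, 197.0, 247.0])]
top [ 321.67755298   62.53841366 1455.67584774] [-2.182, 2.123, -0.189] 517.1265450234454
lid [(0.92, [214.0, 274.0, 64.0, 24.0]), (0.63, [181.0, 172.0, 23.0, 59.0]), (0.58, [118.0, 282.0, 26.0, 62.0])]
drainer [(0.82, [190.0, 180.0, 102.0, 96.0]), (0.64, [364.0, 166.0, 194.0, 149.0])]
shelf [(0.83, [360.0, 167.0, 195.0, 145.0])]
saucer [(0.63, [415.0, 184.0, 16.0, 30.0])]
cooker [(0.83, [319.0, 140.0, 63.0, 69.0])]
mill [(0.98, [410.0, 116.0, 26.0, 34.0])]
tray_handle []
{'t': 0.8, 'qpos': array([ 1.14197400e+00,  4.23079888e-01,  1.62992187e+00, -2.38568556e-05,
        1.08855326e+00, -1.89953225e-02]), 'qvel': array([ 7.53897859e-05, -3.77112903e-04, -3.49098489e-04, -7.89232117e-04,
       -2.61623625e-03,  9.20460152e-04]), 'joint_torque': array([-2.12073119e-04, -5.44518650e+01, -2.74040437e+01,  6.44745422e-02,
        1.68970297e-02,  3.39957933e-05]), 'ee_pos': array([249.00589486, 573.24036725, 222.67902087]), 'orientation': array([6.39236136e-01, 3.07584128e+00, 5.02783507e-05]), 'ft_force': array([-0.09449313, -0.00372876,  0.07783579]), 'moment': array([ 0.00155664, -0.02511521, -0.05242278]), 'grasp_force': 0.0, 'width': 87.9504683050078}
```

View pics/scene0.png

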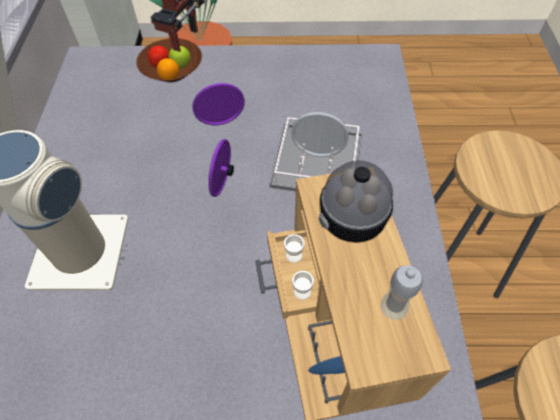

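View pics/top0.png

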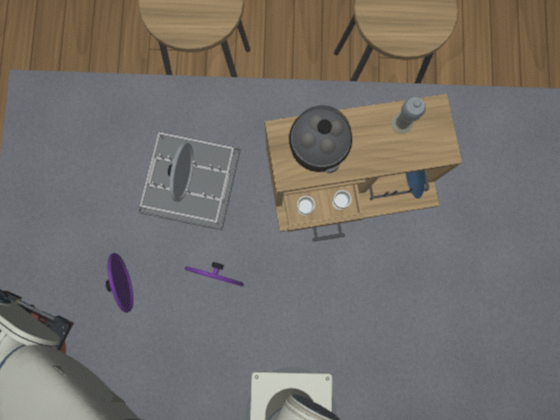

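Top view: the steel lid stands in the drainer at (181,172), with its knob to the left at (169,170). The look-alikes are the purple discs at (214,274) and (118,282). In the scene view the steel lid is at (320,133) and the purple ones at (220,105) and (220,167). I choose the one in the drainer. Next I'll fit the poses of the shelf, drainer and lid from both views.

```bash
cat > fit.py <<'E'
from h import *
from scipy.optimize import minimize, least_squares
D={n:snap(n) for n in ['scene','top']}
def seg(a,b,n=40): return np.linspace(a,b,n)
def loop(pts): return np.vstack([seg(pts[i],pts[(i+1)%len(pts)]) for i in range(len(pts))])
def box(x0,x1,y0,y1,z): return loop([(x0,y0,z),(x1,y0,z),(x1,y1,z),(x0,y1,z)])
shelf=np.vstack([box(-55,125,-230,230,236),seg((-125,-230,18),(-125,230,18)),seg((-125,-230,18),(-55,-230,18)),seg((-75,-40,42),(-75,-130,42))])
drain=np.vstack([box(-105,105,-105,105,57),box(-120,120,-120,120,0)])
def W(p,P):
    c,s=np.cos(p[2]),np.sin(p[2]);return np.c_[c*P[:,0]-s*P[:,1]+p[0],s*P[:,0]+c*P[:,1]+p[1],P[:,2]]
DT={}
for n,d in D.items():
    g=cv2.resize(d['image'],None,fx=3,fy=3,interpolation=cv2.INTER_CUBIC)
    DT[n]=cv2.distanceTransform(255-cv2.Canny(g,40,110),cv2.DIST_L2,5)/3
def cost(p,P,cap):
    s=0
    for n,d in D.items():
        q=proj(d,W(p,P))*3+1
        v=cv2.remap(DT[n],q[:,0].astype('f4').reshape(-1,1),q[:,1].astype('f4').reshape(-1,1),cv2.INTER_LINEAR,borderValue=9)
        s+=np.minimum(v,cap).mean()
    return s
def fit(p,P):
    for cap,st in((12,15),(5,5),(2.5,2)):
        S=np.array([p]+[p+np.array(e) for e in((st,0,0),(0,st,0),(0,0,st/150))])
        r=minimize(cost,p,(P,cap),method='Nelder-Mead',options=dict(initial_simplex=S));p=r.x
    return p,r.fun
t=D['top']
c=np.array([onz(t,k,236) for k in [(267,121),(449,95),(459,160),(274,191)]])
v=c[0]-c[1];yaw=np.arctan2(v[1],v[0])-np.pi/2
m=c.mean(0);s0=np.array([m[0]-35*np.cos(yaw),m[1]-35*np.sin(yaw),yaw])
c=np.array([onz(t,k,0) for k in [(139,213),(222,228)]]);v=c[0]-c[1]
print('tray front len',np.linalg.norm(v))
yaw=np.arctan2(v[1],v[0])-np.pi/2;m=c.mean(0);d0=np.array([m[0]+120*np.cos(yaw),m[1]+120*np.sin(yaw),yaw])
sp,f1=fit(s0,shelf);dp,f2=fit(d0,drain);print('shelf',s0,sp,f1);print('drain',d0,dp,f2)
# lid
a=np.linspace(0,2*np.pi,120,endpoint=False)
def disc(q):
    y=np.array([-np.sin(q[3])*np.cos(q[4]),np.cos(q[3])*np.cos(q[4]),np.sin(q[4])]);u=np.cross(y,[0,0,1]);u/=np.linalg.norm(u);w=np.cross(u,y)
    r=q[:3]+80*(np.cos(a)[:,None]*u+np.sin(a)[:,None]*w);return np.vstack([r+5*y,r-5*y])
masks={}
for n in D:
    k=[b for b in cams.cut_out(n,'lid') if np.hypot(*(np.array(b['rect'][:2])-((181,172) if n=='top' else (320,133))))<20]
    masks[n]=k[0]['pixels'] if k else None;print(n,k and (k[0]['p'],k[0]['rect']))
def lc(q):
    s=0
    for n,d in D.items():
        if masks[n] is None: continue
        h=cv2.convexHull(proj(d,disc(q)).astype('f4'));m=np.zeros((420,560),np.uint8);cv2.fillConvexPoly(m,np.round(h*16).astype(int),1,shift=4)
        m=m>0;s+=1-(m&masks[n]).sum()/(m|masks[n]).sum()
    return s
q0=np.array([dp[0],dp[1],104,dp[2],0.])
best=None
for l in(-.15,0,.15):
    q=q0+[0,0,0,0,l];S=np.array([q]+[q+e for e in np.diag([8,8,8,.08,.08])])
    r=minimize(lc,q,method='Nelder-Mead',options=dict(initial_simplex=S,maxiter=400))
    print(r.fun,r.x.round(3))
    if best is None or r.fun<best.fun: best=r
np.save('fit.npy',np.r_[sp,dp,best.x])
out=[]
for n,(x,y,w,h) in dict(scene=(250,100,200,300),top=(130,80,340,160)).items():
    g=cv2.resize(D[n]['image'][:,:,::-1],None,fx=3,fy=3,interpolation=cv2.INTER_CUBIC)
    for P,col in((W(sp,shelf),(0,0,255)),(W(dp,drain),(0,255,0)),(disc(best.x),(255,0,255))):
        for k in proj(D[n],P)*3+1: cv2.circle(g,tuple(int(i) for i in k),0,col,-1)
    g=g[y*3:(y+h)*3,x*3:(x+w)*3];sc=600/g.shape[0] if n=='scene' else 800/g.shape[1];cv2.imwrite(f'pics/fit_{n}.png',cv2.resize(g,None,fx=sc,fy=sc,interpolation=cv2.INTER_AREA))
E
python3 fit.py
```

```text
tray front len 238.58706275186012
shelf [ 6.57955899e+02 -1.58995370e+02  1.81769128e-01] [ 6.56180529e+02 -1.58768431e+02  1.87377513e-01] 1.809449315071106
drain [ 6.33895442e+02  3.05206365e+02 -1.51282357e-01] [ 6.34067006e+02  3.05324584e+02 -1.75086447e-01] 2.0871617794036865
scene (0.58, [320.6, 133.4, 60.6, 42.7])
top (0.93, [181.4, 173.3, 25.0, 60.0])
0.13893015241409656 [ 6.29202e+02  3.07650e+02  1.05054e+02 -1.85000e-01 -5.30000e-02]
0.1394441656473817 [ 6.29458e+02  3.07446e+02  1.06736e+02 -1.77000e-01 -4.80000e-02]
0.14693081175889988 [ 6.28464e+02  3.07762e+02  1.03362e+02 -1.64000e-01 -6.50000e-02]
```

View pics/fit_top.png

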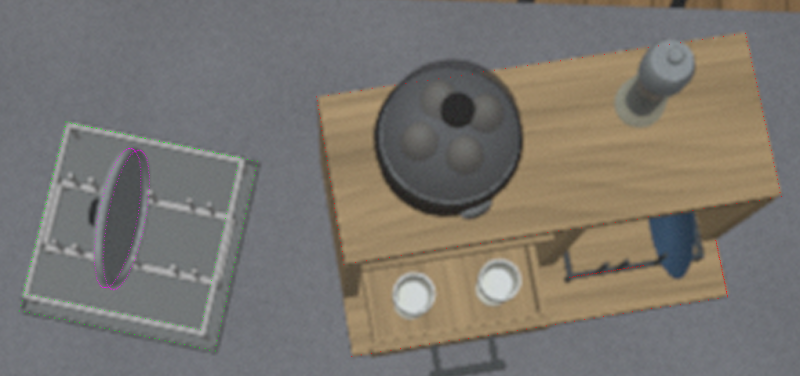

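View pics/fit_scene.png

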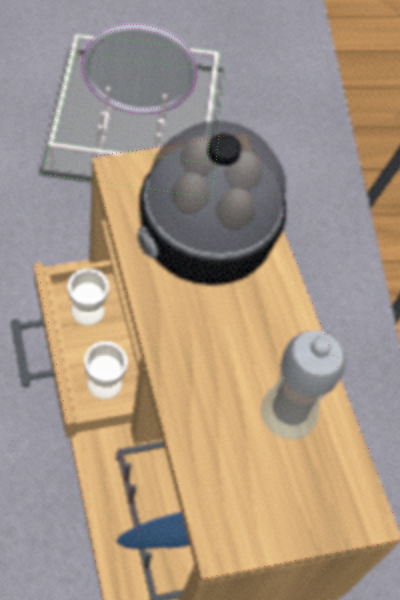

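Both overlays match: the shelf outline, the drainer rail and the lid ellipse all line up. Before the grasp I'll look from the wrist close by.

```bash
cat > go.py <<'E'
from h import *
def go(P,yaw,sgn=None):
    """print shift to P (TCP, mm) in tool units + turn (5deg units) so that tool y lies along the disc axis for disc yaw"""
    o=ctrl.get_obs();A=R.from_rotvec(o['orientation']).as_matrix()
    ty=np.arctan2(A[1,1],A[0,1]);d=(yaw+np.pi/2-ty+np.pi/2)%np.pi-np.pi/2
    B=A@R.from_rotvec([0,0,-d]).as_matrix() # tool z down: world +d = tool -d
    v=B.T@(np.array(P)-o['ee_pos'])/25
    print('turn',round(-np.degrees(d)/5,3),'shift after turn',v.round(3),'rows>=',np.ceil(abs(v).max()),'| tool x,y world',B[:2,0].round(3),B[:2,1].round(3),'q6',o['qpos'][5].round(3),'pos',o['ee_pos'].round(1))
if __name__=='__main__':
    f=np.load('fit.npy');c=np.array([632,306,105]);y=-.178
    go(c+[-64*np.cos(y),-64*np.sin(y),160],y)
    d=snap('wrist');print(np.round(d['mount'],3).tolist(),d['camera_matrix'][0][0])
E
python3 go.py
```

```text
turn -2.656 shift after turn [-14.412  -7.809  -1.693] rows>= 15.0 | tool x,y world [-0.984  0.177] [0.177 0.984] q6 -0.019 pos [249.  573.3 222.7]
[[0.001, -0.96, -0.28, 77.717], [1.0, 0.001, -0.0, -0.543], [0.0, -0.28, 0.96, -161.676], [0.0, 0.0, 0.0, 1.0]] 304.1962900702031
```

Emit:
move_arm:
  steps:
    - [[0,0,-1],-0.9,0]
    - [[0,0,-1],-0.9,0]
    - [[0,0,-1],-0.856,0]
    - [[-0.96,-0.52,0],0,0]
    - [[-0.96,-0.52,0],0,0]
    - [[-0.96,-0.52,0],0,0]
    - [[-0.96,-0.52,0],0,0]
    - [[-0.96,-0.52,0],0,0]
    - [[-0.96,-0.52,0],0,0]
    - [[-0.96,-0.52,0],0,0]
    - [[-0.96,-0.52,0],0,0]
    - [[-0.96,-0.52,0],0,0]
    - [[-0.96,-0.52,0],0,0]
    - [[-0.96,-0.52,0.2],0,0]
    - [[-0.96,-0.52,0.3],0,0]
    - [[-0.96,-0.52,0.3],0,0]
    - [[-0.96,-0.52,0.3],0,0]
    - [[-0.96,-0.52,0.2],0,0]
    - [[0,0,0],0,0]
    - [[0,0,0],0,0]

```text
t: 2.72
ee_pos: [569.3, 316.5, 264.5]
orientation: [-0.283, -3.128, 0.001]
ft_force: [-0.3, 0.7, -0.1]
width: 87.7
grasp_force: 0.0
```

```bash
cat > w1.py <<'E'
from h import *; import sys
from scipy.optimize import minimize
def W(p,P):
    P=np.atleast_2d(P).astype(float);c,s=np.cos(p[2]),np.sin(p[2]);return np.c_[c*P[:,0]-s*P[:,1]+p[0],s*P[:,0]+c*P[:,1]+p[1],P[:,2]]
a=np.linspace(0,2*np.pi,120,endpoint=False)
def disc(q,off=(5,-5)):
    y=np.array([-np.sin(q[3])*np.cos(q[4]),np.cos(q[3])*np.cos(q[4]),np.sin(q[4])]);u=np.cross(y,[0,0,1]);u/=np.linalg.norm(u);w=np.cross(u,y)
    r=np.array(q[:3])+80*(np.cos(a)[:,None]*u+np.sin(a)[:,None]*w);return np.vstack([r+k*y for k in off])
def draw(name,groups,save,crop=None,k=2):
    o=ctrl.get_obs();d=snap(name);o=o if name=='wrist' else None
    g=cv2.resize(d['image'][:,:,::-1],None,fx=k,fy=k,interpolation=cv2.INTER_CUBIC)
    for P,col in groups:
        for q in proj(d,P,o)*k+(k-1)/2:
            if abs(q).max()<9999: cv2.circle(g,tuple(int(i) for i in q),0,col,-1)
    if crop: x,y,w,h=[int(i*k) for i in crop];g=g[y:y+h,x:x+w]
    s=min(800/g.shape[1],600/g.shape[0],1);cv2.imwrite('pics/'+save,cv2.resize(g,None,fx=s,fy=s,interpolation=cv2.INTER_AREA));return d,o
E
python3 - <<'E'
from w1 import *
f=np.load('fit.npy');dp=f[3:6];L=f[6:]
s=np.linspace(-105,105,200)
rail=np.vstack([W(dp,np.c_[s,0*s+k,0*s+57]) for k in(-105,105)]+[W(dp,np.c_[0*s+k,s,0*s+57]) for k in(-105,105)])
d,o=draw('wrist',[(rail,(0,255,0)),(disc(L),(255,0,255)),(disc(np.r_[W(dp,[0,0,104])[0],dp[2],0]),(0,255,255))],'w1.png')
for b in cams.boxes_of('wrist','lid'): print(b['p'],np.round(b['rect'],1))
print(np.round(proj(d,disc(L,(0,)),o)[[0,30,60,90]]))
E
```

```text
0.77 [300.1 249.6  43.1 132.1]
0.77 [398.6  10.5  50.   21. ]
[[284. 311.]
 [290. 286.]
 [285. 181.]
 [281. 227.]]
```

View pics/w1.png

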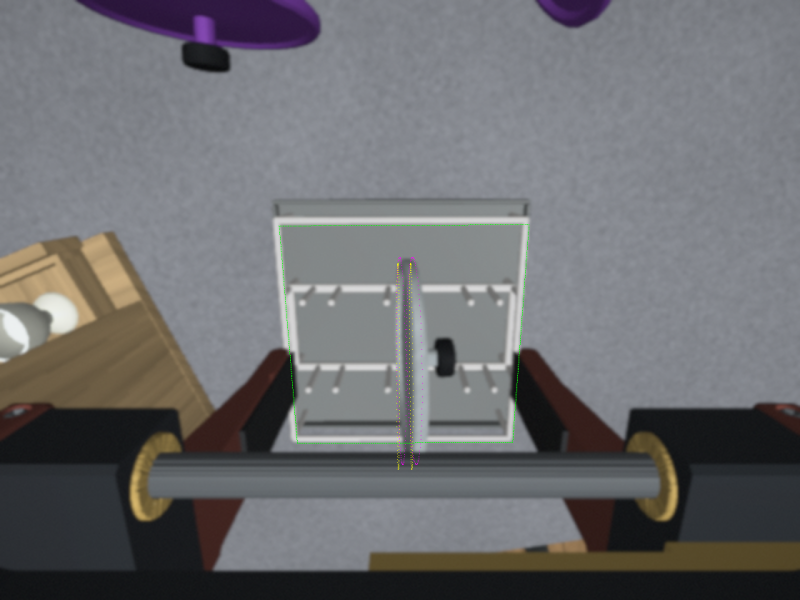

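The wrist view shows the steel lid at (410,360) with its knob to the right and a lean of about 5° towards the knob. The purple discs are at the top edge, well away from it. Next I descend and grip 64 mm robot-side of the lid's centre.

```bash
python3 -c "
from go import *
go([567.9,320.3,118],-.176)"
```

```text
turn -0.025 shift after turn [0.031 0.09  5.89 ] rows>= 6.0 | tool x,y world [-0.985  0.175] [0.175 0.985] q6 -0.901 pos [568.3 317.9 265.3]
```

Emit:
move_arm:
  steps:
    - [[0.03,0.09,0.6],0,0]
    - [[0,0,0.6],0,0]
    - [[0,0,0.6],0,0]
    - [[0,0,0.6],0,0]
    - [[0,0,0.6],0,0]
    - [[0,0,0.6],0,0]
    - [[0,0,0.6],0,0]
    - [[0,0,0.6],0,0]
    - [[0,0,0.6],0,0]
    - [[0,0,0.5],0,0]
    - [[0,0,0],0,0.5]
    - [[0,0,0],0,0.7]
    - [[0,0,0],0,0.85]
    - [[0,0,0],0,1]
    - [[0,0,0],0,1]
    - [[0,0,0],0,1]
    - [[0,0,0],0,1]
    - [[0,0,0],0,1]
    - [[0,0,0],0,1]
    - [[0,0,0],0,1]

```text
t: 4.48
ee_pos: [568.5, 319.9, 117.7]
orientation: [0.279, 3.129, 0.0]
ft_force: [0.2, -0.6, -0.2]
width: 24.7
grasp_force: 0.0
```

Emit:
move_arm:
  steps:
    - [[0,0,0],0,1]
    - [[0,0,0],0,1]
    - [[0,0,0],0,1]
    - [[0,0,0],0,1]
    - [[0,0,0],0,1]
    - [[0,0,0],0,1]
    - [[0,0,0],0,1]

```text
t: 5.07
ee_pos: [568.3, 319.2, 117.5]
orientation: [-0.279, -3.129, 0.002]
ft_force: [0.5, -5.7, 0.7]
width: 9.8
grasp_force: 29.9
```

Emit:
move_arm:
  steps:
    - [[0,0,-0.2],0,1]
    - [[0,0,-0.4],0,1]
    - [[0,0,-0.6],0,1]
    - [[0,0,-0.6],0,1]
    - [[0,0,-0.6],0,1]
    - [[0,0,-0.6],0,1]
    - [[0,0,-0.6],0,1]
    - [[0,0,-0.6],0,1]
    - [[0,0,-0.6],0,1]
    - [[0,0,-0.6],0,1]
    - [[0,0,-0.6],0,1]
    - [[0,0,-0.6],0,1]
    - [[0,0,-0.4],0,1]
    - [[0,0,0],0,1]
    - [[0,0,0],0,1]

```text
t: 6.32
ee_pos: [568.5, 320.4, 293.3]
orientation: [0.279, 3.128, 0.002]
ft_force: [-0.1, -0.3, -3.3]
width: 9.8
grasp_force: 30.0
```

```bash
cat > held.py <<'E'
from w1 import *
# fit disc pose in tool-relative terms from outline masks in scene+top (and compare to expectation)
o=ctrl.get_obs();A=R.from_rotvec(o['orientation']).as_matrix();p=o['ee_pos']
yaw=np.arctan2(-A[1,0],-A[0,0]);u=np.array([np.cos(yaw),np.sin(yaw),0])
q0=np.r_[p+64*u-[0,0,13],yaw,0]
D={};M={}
for n in ['scene','top']:
    D[n]=snap(n);e=proj(D[n],q0[:3])[0]
    k=[b for b in cams.cut_out(n,'lid') if np.hypot(*(np.array(b['rect'][:2])-e))<35]
    print(n,e.round(),[(round(b['p'],2),np.round(b['rect'])) for b in k])
    if k: M[n]=k[0]['pixels']
w=ctrl.get_obs();D['wrist']=snap('wrist')
for b in cams.boxes_of('wrist','lid'): print('wrist',round(b['p'],2),np.round(b['rect'],1))
print('expect wrist rim top/front/back',proj(D['wrist'],disc(q0,(0,)),w)[[0,30,60]].round(1).tolist(),'p',p,'yaw',yaw,'F',o['ft_force'],'width',o['width'],o['grasp_force'])
def lc(q):
    s=0
    for n in M:
        h=cv2.convexHull(proj(D[n],disc(q)).astype('f4'));m=np.zeros((420,560),np.uint8);cv2.fillConvexPoly(m,np.round(h*16).astype(int),1,shift=4)
        m=m>0;s+=1-(m&M[n]).sum()/(m|M[n]).sum()
    return s
if M:
    S=np.array([q0]+[q0+e for e in np.diag([8,8,8,.08,.08])])
    r=minimize(lc,q0,method='Nelder-Mead',options=dict(initial_simplex=S,maxiter=400));v=r.x[:3]-p
    print('fit',r.fun,r.x.round(3),'rel tcp: along',round(v@u,1),'across',round(v@[-u[1],u[0],0],1),'z',round(v[2],1),'dyaw',round(r.x[3]-yaw,3),'lean',round(r.x[4],3))
    q0=r.x
g=[]
for n,(dd,ww) in dict(top=(D['top'],None),wrist=(D['wrist'],w),scene=(D['scene'],None)).items():
    e=proj(dd,q0[:3],ww)[0];im=dd['image'][:,:,::-1]
    h=100 if n=='wrist' else 60
    x,y=int(np.clip(e[0],h,560-h)),int(np.clip(e[1],h,420-h));c=cv2.resize(im[y-h:y+h,x-h:x+h],(380,380) if n=='wrist' else (200,200),interpolation=cv2.INTER_CUBIC);g.append(c)
    k=c.shape[0]/(2*h)
    for z in proj(dd,disc(q0),ww): cv2.circle(c,tuple(int(i) for i in (z-[x-h,y-h])*k),0,(255,0,255),-1)
L=np.vstack([g[0],g[2]]);cv2.imwrite('pics/held.png',np.hstack([L,cv2.resize(g[1],(400,400))]))
E
python3 held.py
```

```text
scene [324.  86.] [(0.72, array([323.,  86.,  69.,  53.]))]
top [169. 155.] [(0.63, array([172., 142.,  14.,  41.]))]
wrist 0.68 [144.6  28.3 164.   56.6]
wrist 0.62 [387.6  16.5  54.3  33. ]
wrist 0.6 [284.  305.9  23.2 158.5]
wrist 0.37 [278.6 213.3 170.6 147.3]
expect wrist rim top/front/back [[283.6, 433.1], [284.5, 473.8], [284.1, 231.6]] p [568.48518416 320.39426403 293.31804354] yaw -0.1778015359042039 F [-0.13106827 -0.34220703 -3.25748144] width 9.755309376983153 29.98922109603882
fit 0.6673447868565403 [ 6.29534e+02  3.01064e+02  2.85490e+02 -1.26000e-01  7.50000e-02] rel tcp: along 63.5 across -8.2 z -7.8 dyaw 0.052 lean 0.075
```

View pics/held.png

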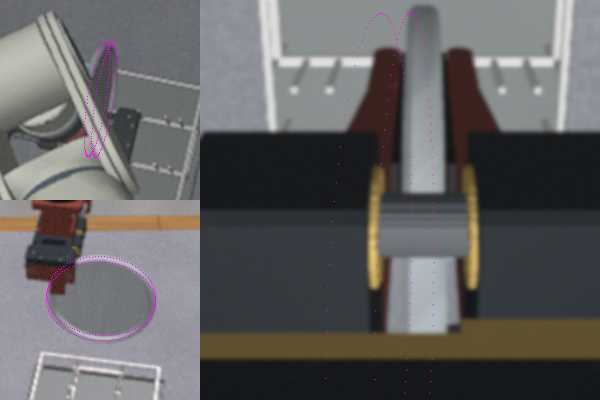

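The lid is held and aligned with the fingers in the wrist crop (right), and its ellipse fits in the scene crop (lower left). In the top view the arm hides it. I'll refine along and height from the scene view alone, then plan the transfer.

```bash
cat > rel.py <<'E'
from w1 import *
o=ctrl.get_obs();A=R.from_rotvec(o['orientation']).as_matrix();p=o['ee_pos'];yaw=np.arctan2(-A[1,0],-A[0,0]);u=np.array([np.cos(yaw),np.sin(yaw),0])
d=snap('scene');e=proj(d,p+64*u-[0,0,13])[0];k=[b for b in cams.cut_out('scene','lid') if np.hypot(*(np.array(b['rect'][:2])-e))<35]
if k:
    m0=k[0]['pixels'].astype(np.uint8)
    def lc(v):
        h=cv2.convexHull(proj(d,disc(np.r_[p+v[0]*u+[0,0,v[1]],yaw,0])).astype('f4'));m=np.zeros((420,560),np.uint8);cv2.fillConvexPoly(m,np.round(h*16).astype(int),1,shift=4)
        # ignore part hidden by gripper: only outline edges matter on far half
        return 1-(m&m0).sum()/(m|m0).sum()
    r=minimize(lc,[64,-13],method='Nelder-Mead',options=dict(initial_simplex=[[64,-13],[72,-13],[64,-5]]));print('along,z',r.x,r.fun)
E
cat rel.py > /dev/null; python3 rel.py; python3 - <<'E'
from go import *
f=np.load('fit.npy');s=f[:3];print('shelf',s)
c,q=np.cos(s[2]),np.sin(s[2])
def S(x,y,z): return np.array([c*x-q*y+s[0],q*x+c*y+s[1],z])
u=np.array([c,q,0]);seat=S(-35,-85,112);print('seat',seat)
for back in(200,0): print(back,'TCP', (seat-(64+back)*u+[0,0,18+13]).round(1))
o=ctrl.get_obs();go(o['ee_pos'],s[2])
d=cams.boxes_of
for n in('lid',): print([ (onz(snap('top'),b['rect'][:2],80)).round() for b in cams.boxes_of('top',n)])
E
```

```text
along,z [ 61.70703125 -16.13085938] 0.12834224598930477
shelf [ 6.56180529e+02 -1.58768431e+02  1.87377513e-01]
seat [ 637.62721535 -248.80050621  112.        ]
200 TCP [ 378.2 -298.   143. ]
0 TCP [ 574.7 -260.7  143. ]
turn -4.189 shift after turn [0. 0. 0.] rows>= 0.0 | tool x,y world [-0.982 -0.186] [-0.186  0.982] q6 -0.898 pos [568.3 319.8 292. ]
[array([719., 336.,  80.]), array([334., 460.,  80.]), array([368., 163.,  80.]), array([ 666., -180.,   80.])]
```

Emit:
move_arm:
  steps:
    - [[0,0,0],-0.84,1]
    - [[0,0,0],-0.84,1]
    - [[0,0,0],-0.84,1]
    - [[0,0,0],-0.84,1]
    - [[0,0,0],-0.83,1]
    - [[0.4,-0.38,0],0,1]
    - [[0.75,-0.7,0],0,1]
    - [[0.75,-0.7,0],0,1]
    - [[0.75,-0.7,0],0,1]
    - [[0.75,-0.7,0],0,1]
    - [[0.75,-0.7,0],0,1]
    - [[0.75,-0.7,0],0,1]
    - [[0.75,-0.7,0],0,1]
    - [[0.75,-0.7,0],0,1]
    - [[0.75,-0.7,0],0,1]
    - [[0.7,-0.78,0],0,1]
    - [[0.2,-0.9,0],0,1]
    - [[0.2,-0.9,0],0,1]
    - [[0.2,-0.9,0],0,1]
    - [[0.2,-0.9,0],0,1]

```text
t: 8.63
ee_pos: [407.4, 6.9, 293.1]
orientation: [-0.295, 3.127, -0.001]
ft_force: [-0.4, 0.5, -3.1]
width: 10.1
grasp_force: 30.0
```

```bash
python3 -c "
from go import *
go([399,-294,292],.1874);o=ctrl.get_obs();print(o['width'],o['ft_force'],o['moment'])"
```

```text
turn 0.007 shift after turn [  2.571 -11.761   0.048] rows>= 12.0 | tool x,y world [-0.982 -0.186] [-0.186  0.982] q6 -1.771 pos [407.4   6.9 293.1]
10.135826228224408 [-0.38629001  0.47343666 -3.07577759] [0.01327196 0.13574087 0.00674373]
```

Emit:
move_arm:
  steps:
    - [[0.18,-0.85,0],0,1]
    - [[0.18,-0.85,0],0,1]
    - [[0.18,-0.85,0],0,1]
    - [[0.18,-0.85,0],0,1]
    - [[0.18,-0.85,0],0,1]
    - [[0.18,-0.85,0],0,1]
    - [[0.18,-0.85,0],0,1]
    - [[0.18,-0.85,0],0,1]
    - [[0.18,-0.85,0],0,1]
    - [[0.19,-0.85,0],0,1]
    - [[0.19,-0.85,0],0,1]
    - [[0.19,-0.85,0],0,1]
    - [[0.19,-0.85,0],0,1]
    - [[0.19,-0.71,0],0,1]
    - [[0,0,0],0,1]
    - [[0,0,0],0,1]

```text
t: 9.97
ee_pos: [399.0, -293.4, 292.7]
orientation: [0.292, -3.128, -0.0]
ft_force: [-0.2, -0.7, -3.0]
width: 9.6
grasp_force: 30.0
```

```bash
python3 rel.py; python3 - <<'E'
from w1 import *
f=np.load('fit.npy');s=f[:3]
from go import go
c,q=np.cos(s[2]),np.sin(s[2]);u=np.array([c,q,0]);seat=W(s,[-35,-85,112])[0]
o=ctrl.get_obs();print(o['width'],o['ft_force'],o['moment']);go(seat-243*u+[0,0,32],s[2])
t=np.linspace(0,1,200)
G=lambda a,b:W(s,np.array(a)+t[:,None]*(np.array(b)-a))
g=[G((-55,-230,218),(-55,230,218)),G((-125,-230,18),(-125,230,18))]
y=[G((-75,-190,38),(-75,-50,38))]+[G((-75,-85+k*12,38),(-75,-85+k*12,90)) for k in(-1,1)]+[G((-75,-155+k*12,38),(-75,-155+k*12,90)) for k in(-1,1)]
groups=[(np.vstack(g),(0,255,0)),(np.vstack(y),(0,255,255))]
draw('scene',groups,'s3.png',(290,290,110,130),6)
draw('top',groups,'t3.png',(350,150,110,80),6)
draw('wrist',groups+[(disc(np.r_[o['ee_pos']+63*u-[0,0,14],s[2],0]),(255,0,255))],'w3.png',(100,200,400,220),3)
a,b,e=[cv2.imread('pics/'+n) for n in('t3.png','s3.png','w3.png')]
top=np.hstack([cv2.resize(a,(400,290)),cv2.resize(b,(246,290))]);w=cv2.resize(e,(564,310));H=np.zeros((600,646,3),np.uint8);H[:290]=top;H[290:,:564]=w;cv2.imwrite('pics/m3.png',H)
E
```

```text
along,z [ 66.11483765 -17.13128662] 0.2503298153034301
9.839881028696956 [ 0.67428391  2.01900776 -2.4037339 ] [-0.02787785  0.14397379 -0.01783587]
turn 0.003 shift after turn [ 0.021 -0.072  5.946] rows>= 6.0 | tool x,y world [-0.982 -0.186] [-0.186  0.982] q6 -2.415 pos [ 399.1 -292.2  292.6]
```

View pics/m3.png

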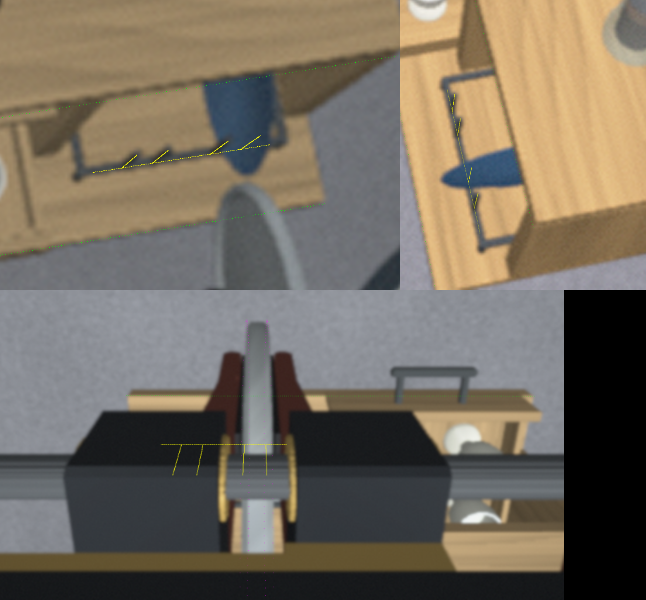

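The rack's tines line up with the overlay in both fixed views. The wrist view shows the lid between the overlays of the free slot's tines. I'll go down and move forward to just before the tines.

Emit:
move_arm:
  steps:
    - [[0,-0.04,0.6],0,1]
    - [[0,-0.03,0.6],0,1]
    - [[0,0,0.6],0,1]
    - [[0,0,0.6],0,1]
    - [[0,0,0.6],0,1]
    - [[0,0,0.6],0,1]
    - [[0,0,0.6],0,1]
    - [[0,0,0.6],0,1]
    - [[0,0,0.6],0,1]
    - [[0,0,0.5],0,1]
    - [[-0.5,0,0],0,1]
    - [[-0.5,0,0],0,1]
    - [[-0.5,0,0],0,1]
    - [[-0.4,0,0],0,1]
    - [[0,0,0],0,1]
    - [[0,0,0],0,1]

```text
t: 11.55
ee_pos: [447.4, -285.5, 145.7]
orientation: [-0.297, 3.127, -0.001]
ft_force: [-1.1, -0.1, -2.9]
width: 10.0
grasp_force: 30.0
```

```bash
python3 rel.py; cat > see.py <<'E'
from w1 import *; import sys
from go import go
f=np.load('fit.npy');s=f[:3];al,dz=float(sys.argv[1]),float(sys.argv[2])
c,q=np.cos(s[2]),np.sin(s[2]);u=np.array([c,q,0]);seat=W(s,[-35,-85,112])[0]
o=ctrl.get_obs();print(o['t'],o['width'],o['ft_force'],o['moment'],(o['ee_pos']-seat)@np.c_[u,[-q,c,0],[0,0,1]]);go(seat-64*u+[0,0,33],s[2])
t=np.linspace(0,1,200);G=lambda a,b:W(s,np.array(a)+t[:,None]*(np.array(b)-a))
g=[G((-55,-230,218),(-55,230,218)),G((-75,-190,38),(-75,-50,38))]+[G((-75,-85+k*12,38),(-75,-85+k*12,90)) for k in(-1,1)]
gr=[(np.vstack(g),(0,255,255)),(disc(np.r_[o['ee_pos']+al*u+[0,0,dz],s[2],0]),(255,0,255))]
draw('scene',gr,'a.png',(260,280,140,140),5);draw('top',gr,'b.png',(340,150,110,110),6);draw('wrist',gr,'c.png',(150,190,300,220),3)
a,b,e=[cv2.imread(f'pics/{n}.png') for n in 'abc']
H=np.zeros((600,800,3),np.uint8);H[:400,:400]=cv2.resize(a,(400,400));H[:400,400:]=cv2.resize(b,(400,400));H[400:,:273]=cv2.resize(e,(273,200));cv2.imwrite('pics/'+sys.argv[3],H)
E
python3 see.py 64 -15 m4.png
```

```text
along,z [63.52832031 -9.95898438] 0.2793979303857008
11.65 9.730270575938755 [-0.39365871 -0.31882387 -3.85048859] [0.00300518 0.18077275 0.04135644] [-194.99872265   -0.41334047   33.35418934]
turn 0.008 shift after turn [-5.24   0.017  0.013] rows>= 6.0 | tool x,y world [-0.982 -0.186] [-0.186  0.982] q6 -2.351 pos [ 446.1 -285.5  145.4]
```

View pics/m4.png

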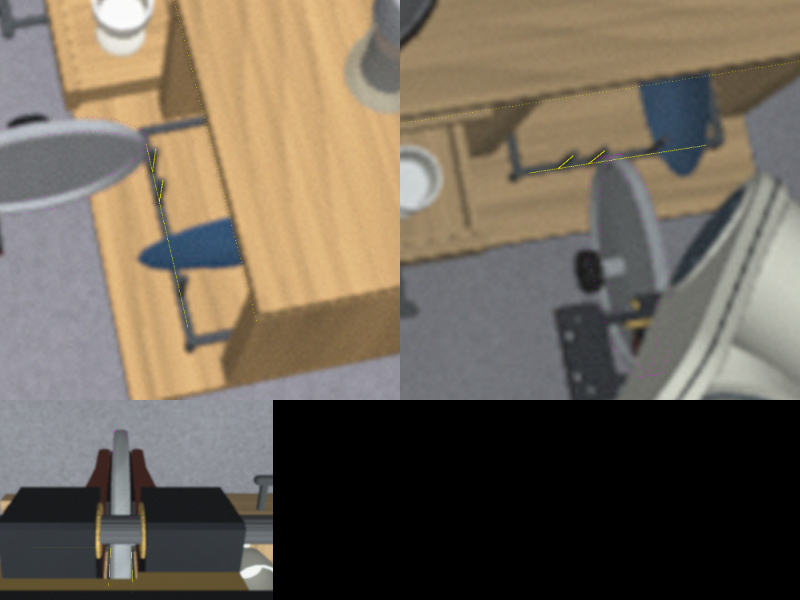

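The lid is in line with the free slot: its leading edge is at (150,135) in the scene crop, and the outline for the measured grip offset fits. I'll slide it in gently.

Emit:
move_arm:
  steps:
    - [[-0.3,0,0],0,1]
    - [[-0.3,0,0],0,1]
    - [[-0.3,0,0],0,1]
    - [[-0.3,0,0],0,1]
    - [[-0.3,0,0],0,1]
    - [[-0.3,0,0],0,1]
    - [[-0.3,0,0],0,1]
    - [[0,0,0],0,1]

```text
t: 12.47
ee_pos: [499.6, -275.8, 145.2]
orientation: [-0.295, 3.127, -0.001]
ft_force: [0.4, -0.2, -2.4]
width: 10.1
grasp_force: 30.0
```

Emit:
move_arm:
  steps:
    - [[-0.3,0,0],0,1]
    - [[-0.3,0,0],0,1]
    - [[-0.3,0,0],0,1]
    - [[-0.3,0,0],0,1]
    - [[-0.3,0,0],0,1]
    - [[-0.3,0,0],0,1]
    - [[-0.3,0,0],0,1]
    - [[-0.3,0,0],0,1]
    - [[-0.3,0,0],0,1]
    - [[-0.3,0,0],0,1]
    - [[-0.1,0,0],0,1]
    - [[0,0,0],0,1]
    - [[0,0,0],0,1]

```text
t: 13.55
ee_pos: [573.8, -261.4, 145.0]
orientation: [0.295, -3.127, -0.0]
ft_force: [-0.2, -0.1, -2.7]
width: 9.7
grasp_force: 30.0
```

```bash
python3 see.py 64 -15 m5.png
```

```text
13.55 9.710843300210831 [-0.1652186  -0.13057603 -2.70766627] [0.03182352 0.16540489 0.01956455] [-65.0104433   -0.46767682  33.01091372]
turn 0.006 shift after turn [-0.04   0.019  0.   ] rows>= 1.0 | tool x,y world [-0.982 -0.186] [-0.186  0.982] q6 -2.205 pos [ 573.8 -261.4  145. ]
```

Emit:
move_arm:
  steps:
    - [[0,0,0.2],0,1]
    - [[0,0,0.2],0,1]
    - [[0,0,0.15],0,1]
    - [[0,0,0],0,1]
    - [[0,0,0],0,1]

```text
t: 14.12
ee_pos: [573.6, -261.4, 130.8]
orientation: [0.294, -3.127, -0.001]
ft_force: [-0.3, 0.1, -3.0]
width: 9.9
grasp_force: 30.0
```

Emit:
move_arm:
  steps:
    - [[0,0,0.08],0,1]
    - [[0,0,0],0,1]
    - [[0,0,0],0,1]

```text
t: 14.37
ee_pos: [574.0, -261.5, 129.4]
orientation: [0.294, -3.128, 0.0]
ft_force: [0.6, 0.3, -3.6]
width: 9.7
grasp_force: 30.0
```

Emit:
move_arm:
  steps:
    - [[0,0,0.08],0,1]
    - [[0,0,0],0,1]
    - [[0,0,0],0,1]

```text
t: 14.62
ee_pos: [573.9, -261.4, 127.3]
orientation: [0.294, -3.128, -0.0]
ft_force: [0.7, -0.3, -3.3]
width: 9.8
grasp_force: 30.0
```

Emit:
move_arm:
  steps:
    - [[0,0,0.06],0,1]
    - [[0,0,0],0,1]
    - [[0,0,0],0,1]

```text
t: 14.87
ee_pos: [574.5, -261.6, 126.3]
orientation: [-0.294, 3.127, -0.001]
ft_force: [0.0, 0.7, 0.7]
width: 9.8
grasp_force: 30.0
```

Emit:
move_arm:
  steps:
    - [[0,0,0.04],0,1]
    - [[0,0,0],0,1]
    - [[0,0,0],0,1]

```text
t: 15.12
ee_pos: [574.9, -261.7, 125.9]
orientation: [-0.294, 3.126, -0.001]
ft_force: [0.5, 2.1, 5.5]
width: 9.7
grasp_force: 30.0
```

Emit:
move_arm:
  steps:
    - [[0,0,0],0,0.85]
    - [[0,0,0],0,0.75]
    - [[0,0,0],0,0.65]
    - [[0,0,0],0,0.6]
    - [[0,0,0],0,0.6]
    - [[0,0,0],0,0.6]
    - [[0,0,0],0,0.6]
    - [[0,0,0],0,0.6]
    - [[0,0,0],0,0.6]
    - [[0,0,0],0,0.6]

```text
t: 15.95
ee_pos: [573.9, -261.5, 124.9]
orientation: [0.294, -3.128, -0.0]
ft_force: [-1.1, 0.3, 0.5]
width: 35.1
grasp_force: 0.0
```

Emit:
move_arm:
  steps:
    - [[0.3,0,0],0,0.6]
    - [[0.5,0,0],0,0.6]
    - [[0.6,0,0],0,0.6]
    - [[0.7,0,0],0,0.6]
    - [[0.7,0,0],0,0.6]
    - [[0.7,0,0],0,0.6]
    - [[0.7,0,-0.5],0,0.6]
    - [[0.7,0,-0.8],0,0.6]
    - [[0.5,0.6,-0.8],0,0.6]
    - [[0,0.8,-0.8],0,0.6]
    - [[0,0.8,-0.8],0,0.6]
    - [[0,0.8,-0.8],0,0.6]
    - [[0,0.8,-0.8],0,0.6]
    - [[0,0.8,0],0,0.6]
    - [[0,0.8,0],0,0.6]
    - [[0,0.8,0],0,0.6]
    - [[0,0.8,0],0,0.6]
    - [[0,0.8,0],0,0.6]
    - [[0,0,0],0,0.6]
    - [[0,0,0],0,0.6]

```text
t: 17.62
ee_pos: [404.1, -94.9, 257.4]
orientation: [-0.297, 3.127, -0.001]
ft_force: [0.7, 0.1, -0.7]
width: 35.1
grasp_force: 0.0
```

```bash
python3 - <<'E'
from w1 import *
f=np.load('fit.npy');s=f[:3];seat=W(s,[-35,-85,112])[0]
g=[(disc(np.r_[seat,s[2],0]),(255,0,255))]
draw('scene',g,'a.png',(280,270,130,130),5);draw('top',g,'b.png',(350,130,110,110),6)
a,b=[cv2.resize(cv2.imread(f'pics/{n}.png'),(400,400)) for n in 'ab'];cv2.imwrite('pics/m6.png',np.hstack([a,b]))
for n in('scene','top'):
    for t in('saucer','cooker','mill','lid'): print(n,t,[(round(b['p'],2),np.round(b['rect']).tolist()) for b in cams.boxes_of(n,t)][:3])
o=ctrl.get_obs();print(o['t'],o['ft_force'],o['ee_pos'])
E
```

```text
scene saucer [(0.88, [325.0, 364.0, 30.0, 19.0])]
scene cooker [(0.59, [316.0, 155.0, 91.0, 71.0])]
scene mill [(0.56, [400.0, 291.0, 41.0, 59.0])]
scene lid [(0.88, [315.0, 328.0, 44.0, 33.0]), (0.52, [236.0, 101.0, 17.0, 35.0]), (0.5, [232.0, 157.0, 5.0, 31.0])]
top saucer [(0.65, [416.0, 184.0, 17.0, 26.0])]
top cooker [(0.81, [320.0, 140.0, 66.0, 67.0])]
top mill [(0.55, [408.0, 117.0, 31.0, 35.0])]
top lid [(0.68, [190.0, 180.0, 105.0, 96.0]), (0.66, [215.0, 274.0, 59.0, 22.0]), (0.62, [388.0, 189.0, 17.0, 28.0])]
18.1167 [-0.52840986  0.65659571 -0.43078917] [405.00183381 -95.38845296 257.3589051 ]
```

View pics/m6.png

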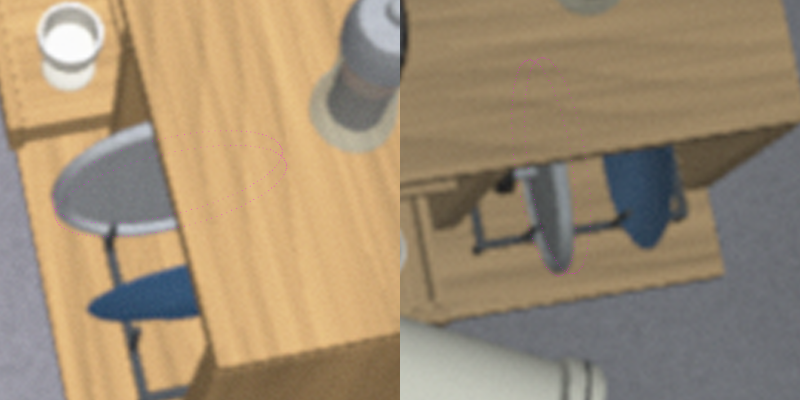

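The lid stands in the free slot with its front edge at the predicted seat outline, leaning only slightly within the tines. The saucer, cooker and mill are where they were, and the arm is clear. I'm handing the job in.

```bash
python3 -c "
from workcell import ctrl
print(ctrl.close_job())"
```

```text
the job is handed in; nothing more can be done
None
```

I put the steel lid in the free slot of the black rack, settled on the wires and released, then handed the job in at about 18 s; it stands with a slight lean, and the saucer, cooker and mill looked unmoved in the last pictures (I did not measure the tray again, and the hand-in returned no verdict).

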